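Drop a spent battery through the spring flap without a slam

ROBOT

A 6-joint arm with a two-finger parallel gripper is mounted at the origin on the work surface. World frame = base frame: x ahead of the robot, y to its left, z up, the work surface at z = 0. Lengths are in m, angles in rad, forces in N, time in s.
With the tool pointing down it reaches from about 0.375 to 0.975 m from the base axis. Payload 3.8 kg.
Tool frame: the origin (TCP) lies midway between the tips of the shut fingers; the grasp point (between the pads) lies 19 mm behind it; z points along the fingers, y is the line along which they close (so a half turn about z gives the same grasp; the last joint's range is limited). The gripper opens to 85 mm and grips with 20 to 120 N. Pads are 22 mm wide; open, the fingers measure 114 mm over their backs; the gripper's body (76 mm by 85 mm) begins 54 mm behind the grasp point. The pads swing forward as they close: fully open they stand 13 mm farther back than shut.
Start: joints at [-1.353, 0.264, 1.604, -0, 1.274, -0.037], TCP at [0.17, -0.653, 0.231] pointing down, gripper open.
Joint ranges: [-2.63, 2.63], [-0.94, 2.18], [0.31, 2.57], [-1.31, 4.45], [0, 2.66], [-2.55, 2.55]. Speed limits (rad/s): [2.57, 2.57, 3.14, 3.14, 3.14, 3.14].

INTERFACE

Orientations are given as a rotation vector (axis times angle).
In Python, from workcell import bot, imaging gives the robot as it stands.
- The arm moves only by the tool step_arm, never from a script. Its argument "series" is a list of rows, each an object of numbers: "grip": the closure, from -1 (fully open) to 1 (shut); "x", "y", "z": the shift along the tool's x, y, z normalised to -1 to 1, where 1 is 500 mm; "ax", "ay", "az": the turn, a rotation vector about the tool's x, y, z normalised to -1 to 1, where 1 is 30 degrees. A call has 1 to 12 rows; each row is the pose to reach, as a shift and turn from the pose commanded when the call began, along the tool's axes at that moment; what a row does not reach only later rows make up. A row lasts 1/10 s, in which the tool goes at most 50 mm and 8.59 degrees, less where a joint would pass 70% of its speed; a pose out of reach is approached as far as the arm can. A call with a number of a shift or a turn outside -1 to 1 is refused whole. A call with a gripper value outside its range is refused whole. The fingers move at their own pace and stop on an object; "force" is the grip in N (left out, the last holds). Time passes only in rows, so rows that repeat a pose let the fingers close. It gives the time, the measured TCP pose, the force, the opening and the grip force at its end, in the units of the state.
- bot.read_state(): the state, without advancing time (a new reading comes with each control period).
- imaging.read_camera(name): name is "scene" or "top" or "wrist"; returns a dict with "img" (384x512x3 uint8, red, green, blue), "fx", "fy", "cx", "cy" (pixels), "R" (3x3) and "t" (3): a world point X has camera coordinates R X + t. Camera axes: x right, y down, z forward; pixel columns grow to the right and rows downward; lengths in m; the calibration is good to about 2 mm. A picture is of the moment at which its call begins. There is no depth.
- bot.finish_job(): hands the job in; it is judged then, once.
The state is a dict: "time": time; "q": joint angles; "joint_vel": joint speeds; "joint_torque": joint torques, N m; "tool_pos": TCP position; "tcp_rot": TCP orientation; "wrist_force": force on the tool from outside, world axes, zero at the start; "torque": the same for the moment, N m; "width": opening from 0.0 (shut) to 1.0 (fully open); "grip_force": force on a finger pad.
Only numpy, scipy, OpenCV 4.12 (cv2) and the standard library are available. Lean on these libraries where they do the work, as an engineer would, in place of code of your own. Each camera call takes 0.05 s, during which the arm holds its last target. There are 200 camera calls.

TASK

Lay the spent block battery on the steel flap in the top of the green battery box and let go of it. Then push the red paddle down so that the flap tips and the battery slides into the box, and ease the paddle back up against its spring until the flap is shut, never letting it snap back. Leave the amber relay where it stands.

Things in the scene. Friction and masses are not known exactly. Their poses are not given: they have to be found in the camera images.
- battery: Spent block battery lying flat on the table: black case with a copper-coloured band and two snap terminals at its +x end; 48 mm long (its x, of which the last 3 mm are the terminals), 26 mm wide (its y), 17 mm thick (its z, up). About 46 g. Origin at the centre of its underside. Any yaw.
- bin: Fixed green metal box, 180 (x) by 150 (y) by 170 mm high, battery picture on the -x side, which faces the robot (yaw within 0.25 rad). Origin: centre of its underside, z up. Flush in its top lies a steel flap 113 (x) by 134 mm (y), top centre at (5, 0, 170) mm; hinge along its far edge, axis along y through (65, 0, 167) mm; its -x edge tips down into the box. A 35 mm fixed ledge lies before it.
- paddle (a point): Top centre of the red paddle: a 6 mm plate, 90 (x) by 44 mm (y), outside the box's +y wall with a 33 mm gap and free space below. It is fixed to the flap's axle, 80 mm towards -x from it, and moves with the flap; when shut it is level at (-15, 130, 170) mm in the box's frame. Shut fingers can press straight down 15 mm nearer the hinge than this point; it gives 50 to 80 mm there.
- flap (a joint): Angle of flap and paddle, rad: 0 shut (level), 0.9 fully down. A spring shuts it: 0.39 N m at 0, 0.66 at 0.9, so the paddle takes 4 to 8 N. The battery's weight does not open it; the battery slides at 0.45 to 0.65, 0.8 is surely enough. Let go, it slams at over 10 rad/s. It follows fingers that rise slowly (2 s or so) and then shuts softly; over 3 rad/s while closing is a slam.
- relay: Good plug-in relay standing on the table, not to be moved: amber see-through case on a grey foot, 28 mm (x) by 22 mm (y), 36 mm high, 37 g. Origin at the centre of its underside.
Things that resemble listed ones, but are neither listed nor needed, are in the scene too. There is more than one size of the battery; the job needs the middle-sized.

How it is judged:
On the way, in this order (a step that is already met when the one before it is completed fails the run):
1. the battery lies still on the shut flap, let go of by the fingers (x of battery in the frame of bin between -0.06 and 0.07 m and y of battery in the frame of bin between -0.072 and 0.072 m and z of battery in the frame of bin between 0.15 and 0.2 m and value of joint flap below 0.12 rad and contact force between battery and the fingers below 0.05 N and linear speed of battery below 0.03 m/s), for 0.2 s.
2. the flap is then pushed down far enough to tip the battery off (over 0.4 rad) (value of joint flap above 0.4 rad), for 0.05 s.
At the end, for the whole second after the job is handed in: The battery lies at rest inside the box (its origin less than 90 mm above the box's underside), the flap is shut (under 0.05 rad) and the relay is within 30 mm of where it stood (x of battery in the frame of bin between -0.09 and 0.09 m and y of battery in the frame of bin between -0.075 and 0.075 m and z of battery in the frame of bin below 0.09 m and linear speed of battery below 0.02 m/s and value of joint flap below 0.05 rad and distance of relay from where it was at the start of the episode below 0.03 m); the robot touches nothing.
It fails at once if the flap snapped shut (closing faster than 3 rad/s) (velocity of joint flap below -3 rad/s).
It fails at once if the relay was moved by more than 30 mm (distance of relay from where it was at the start of the episode above 0.03 m).
It also fails if it takes over 54 s, if anything falls off the work surface, if the arm or the gripper's body presses on something with over 40 N, if the wrist force passes 120 N, or if a joint passes its speed limit or range.

## Working session

There is one attempt and no reset: what is moved stays moved. The work goes in short steps, Python scripts to look and compute and a tool call to move; the robot and the scene stay as the last step left them, time stands still between calls to the robot, and variables do not carry over. Pictures are saved under pics/ and viewed, at most 10 in all, crops included, and the job is handed in when it is done.

Besides the shell and the picture viewer there is one more tool, called after "Call:" as name(argument=value, ...), one argument or row to a line, values as JSON. step_arm: Moves the arm, as the interface text tells. Scaled input: -1 to 1 covers 500 mm each way for a shift and 30 degrees each way for a turn. Its arguments: {"type":"object","properties":{"series":{"type":"array","items":{"type":"object","properties":{"grip":{"type":"number"},"x":{"type":"number","minimum":-1,"maximum":1},"y":{"type":"number","minimum":-1,"maximum":1},"z":{"type":"number","minimum":-1,"maximum":1},"ax":{"type":"number","minimum":-1,"maximum":1},"ay":{"type":"number","minimum":-1,"maximum":1},"az":{"type":"number","minimum":-1,"maximum":1}}}},"force":{"type":"number"}},"required":["series"]}

```bash
mkdir -p pics; python3 - <<'E'
from workcell import bot, imaging
import cv2, pickle
D={}
for n in ["scene","top"]:
    c=imaging.read_camera(n); D[n]=c
    cv2.imwrite(f"pics/{n}0.png",cv2.cvtColor(c["img"],cv2.COLOR_RGB2BGR))
    print(n,c["fx"],c["cx"],c["cy"],c["R"],c["t"])
pickle.dump(D,open("cams.pkl","wb"))
s=bot.read_state(); print(s["time"],s["tool_pos"],s["tcp_rot"],s["wrist_force"])
E
```

```text
scene 428.6297827811072 262.0429216643969 189.54509081597726 [[-0.71915557  0.69484087 -0.0033806 ]
 [ 0.5601268   0.57683465 -0.59457528]
 [-0.41118516 -0.42948569 -0.80403284]] [ 0.39044317 -0.30065724  1.24535837]
top 354.2668599404687 254.9186420949192 195.14228995146487 [[-0.01260888 -0.99987394 -0.00965019]
 [-0.98961593  0.01386032 -0.14306713]
 [ 0.14318285  0.00774606 -0.98966594]] [0.09173047 0.6003739  0.84182931]
0.1 [ 0.16995344 -0.65253412  0.23005265] [-3.11404892e+00 -3.98899528e-01  3.75300815e-04] [-0.14400742 -0.04739916  1.08857977]
```

View pics/top0.png

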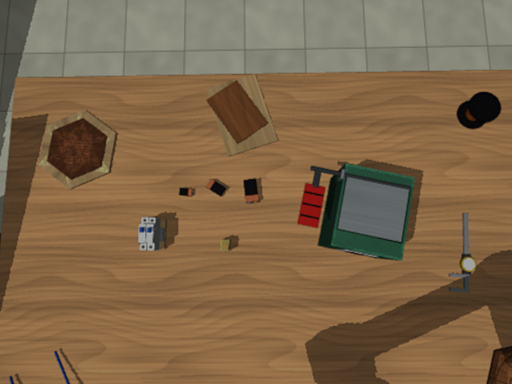

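View pics/scene0.png

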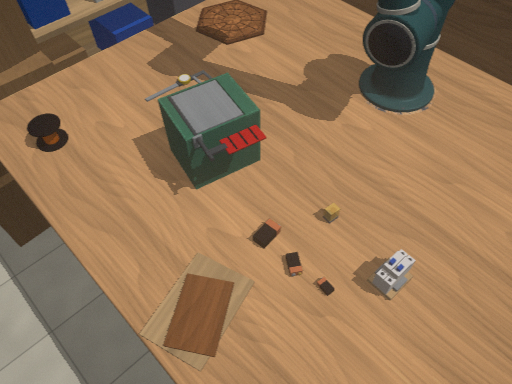

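Top view: three batteries at (186,192), (217,187) and (251,190). The middle one in size is (217,187), so that should be the target. The relay is at (226,243), the box's top around (370,208) and the paddle at (311,205). I'll confirm with an enlarged crop.

```bash
cat > h.py <<'E'
import numpy as np, pickle, cv2
D=pickle.load(open("cams.pkl","rb"))
def ray(c,u,v,z):
    R,t=c["R"],c["t"]; o=-R.T@t; d=R.T@np.array([(u-c["cx"])/c["fx"],(v-c["cy"])/c["fy"],1.])
    return o+d*(z-o[2])/d[2]
def proj(c,X):
    p=np.asarray(X)@c["R"].T+c["t"]; return np.c_[c["fx"]*p[:,0]/p[:,2]+c["cx"],c["fy"]*p[:,1]/p[:,2]+c["cy"]]
E
python3 - <<'E'
from h import *
i=cv2.cvtColor(D["top"]["img"],cv2.COLOR_RGB2BGR)
a=cv2.resize(i[170:260,170:290],(800,600),interpolation=cv2.INTER_CUBIC)
b=cv2.resize(i[155:267,290:430],(800,640),interpolation=cv2.INTER_CUBIC)
cv2.imwrite("pics/crop.png",a[:400]);cv2.imwrite("pics/bin.png",cv2.resize(i[155:260,290:430],(800,600),interpolation=cv2.INTER_CUBIC))
for p in [(186,192),(217,187),(251,190)]: print(ray(D["top"],*p,.017))
E
```

```text
[0.61608711 0.26188223 0.017     ]
[0.62804315 0.18174982 0.017     ]
[0.61894234 0.093888   0.017     ]
```

View pics/crop.png

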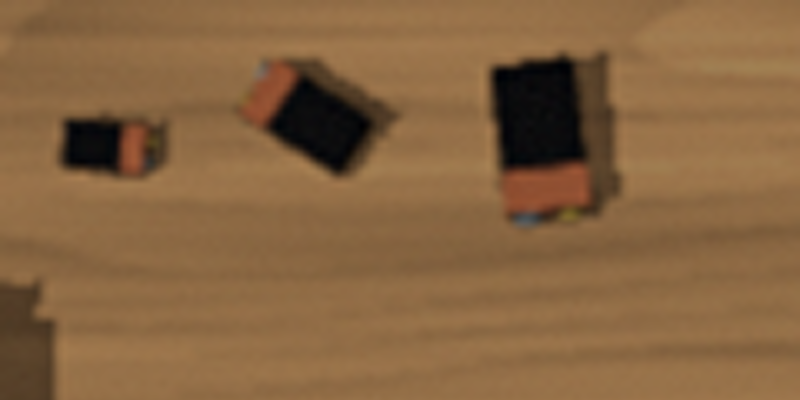

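View pics/bin.png

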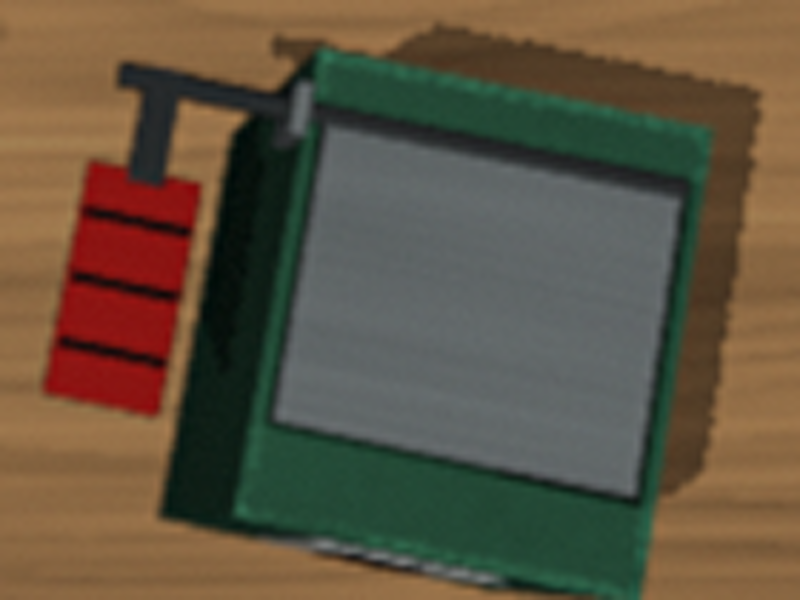

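The crop shows the middle battery, about 47 x 25 mm, at crop centre (309,116), with the copper end at upper left. The other two measure about 39 mm and 65 mm. The box crop shows the flap corners and the paddle clearly, so I can fit both poses.

```bash
python3 - <<'E'
from h import *
from scipy.optimize import least_squares
c=D["top"]
# battery: top corners in crop -> pixels ; (band end L, R, far)
P=[(246,112),(270,60),(375,122),(343,174)]
W=np.array([ray(c,170+u/6.6667-.5,170+v/6.6667-.5,.017) for u,v in P]);print(W.round(4),W.mean(0))
a=W[:2].mean(0)-W[2:].mean(0);print("batt len",np.linalg.norm(a),"yaw",np.arctan2(a[1],a[0]), "w",np.linalg.norm(W[2]-W[3]))
obs=np.array([(322,122),(688,188),(272,422),(638,498),(88,160),(200,185),(45,392),(158,415),(322,50),(712,130),(237,520)])/5.714+[290,155]-.5
M=np.array([(61.5,67,170),(61.5,-67,170),(-51.5,67,170),(-51.5,-67,170),(30,152,170),(30,108,170),(-60,152,170),(-60,108,170),(90,75,170),(90,-75,170),(-90,75,170)])/1e3
def T(p):
    C,S=np.cos(p[2]),np.sin(p[2]);return M@np.array([[C,S,0],[-S,C,0],[0,0,1]])+[p[0],p[1],0]
f=lambda p:(proj(c,T(p))-obs).ravel()
r=least_squares(f,[.57,-.2,0.1],loss="soft_l1");print("bin",r.x,(f(r.x).reshape(-1,2)).round(1).tolist())
B=r.x;R=np.array([[np.cos(B[2]),-np.sin(B[2])],[np.sin(B[2]),np.cos(B[2])]])
for n,q in dict(flap=(.005,0),press=(0,.130),paddle=(-.015,.130)).items(): print(n,R@q+B[:2])
print("relay",ray(c,226,243,.03))
print(proj(D["scene"],T(B)).round(0).tolist())
E
```

```text
[[0.6303 0.2092 0.017 ]
 [0.6507 0.2    0.017 ]
 [0.6256 0.1591 0.017 ]
 [0.6054 0.1715 0.017 ]] [0.62799943 0.18495507 0.017     ]
batt len 0.046556927264654005 yaw 1.0052636988529413 w 0.023698825821722964
bin [ 0.5467197  -0.16693375 -0.22055441] [[0.8, 0.5], [-1.2, 1.5], [0.4, -0.5], [-0.4, -0.5], [0.1, -0.0], [0.7, -0.3], [-0.3, 0.4], [0.4, 0.7], [-0.6, -0.4], [0.2, -0.4], [-0.5, -0.3]]
flap [ 0.55159858 -0.16802761]
press [ 0.57515988 -0.04008283]
paddle [ 0.56052323 -0.03680127]
relay [0.48405113 0.15740912 0.03      ]
[[197.0, 133.0], [171.0, 96.0], [244.0, 113.0], [215.0, 79.0], [230.0, 153.0], [219.0, 139.0], [267.0, 136.0], [257.0, 123.0], [186.0, 140.0], [158.0, 98.0], [260.0, 109.0]]
```

```bash
cat >> h.py <<'E'
from scipy.spatial.transform import Rotation as Ro
def down(th): # tool z down, tool x at heading th (deg)
    a=np.radians(th); return Ro.from_matrix(np.array([[np.cos(a),np.sin(a),0],[np.sin(a),-np.cos(a),0],[0,0,-1]]))
def plan(s,pos,th):
    R=Ro.from_rotvec(s["tcp_rot"]); d=R.inv().apply(np.array(pos)-s["tool_pos"])/.5
    w=np.degrees((R.inv()*down(th)).as_rotvec())/30
    return d.round(3),w.round(3)
E
python3 - <<'E'
from h import *
from workcell import bot
s=bot.read_state()
print(plan(s,(.42,-.22,.27),36)); print(plan(s,(.42,-.22,.27),14.6))
E
```

```text
(array([ 0.702, -0.711, -0.078]), array([-0.004, -0.001, -0.713]))
(array([ 0.702, -0.711, -0.078]), array([-0.004, -0.   , -0.   ]))
```

Call:
step_arm(
  series=[
    {"grip":-1,"x":0.1,"y":-0.1,"z":-0.078,"az":-0.1},
    {"grip":-1,"x":0.702,"y":-0.711,"z":-0.078,"az":-0.713},
    {"grip":-1,"x":0.702,"y":-0.711,"z":-0.078,"az":-0.713},
    {"grip":-1,"x":0.702,"y":-0.711,"z":-0.078,"az":-0.713},
    {"grip":-1,"x":0.702,"y":-0.711,"z":-0.078,"az":-0.713},
    {"grip":-1,"x":0.702,"y":-0.711,"z":-0.078,"az":-0.713},
    {"grip":-1,"x":0.702,"y":-0.711,"z":-0.078,"az":-0.713},
    {"grip":-1,"x":0.702,"y":-0.711,"z":-0.078,"az":-0.713},
    {"grip":-1,"x":0.702,"y":-0.711,"z":-0.078,"az":-0.713},
    {"grip":-1,"x":0.702,"y":-0.711,"z":-0.078,"az":-0.713},
    {"grip":-1,"x":0.702,"y":-0.711,"z":-0.078,"az":-0.713},
    {"grip":-1,"x":0.702,"y":-0.711,"z":-0.078,"az":-0.713},
  ],
)

```text
validation failed for argument at $.se...
```

```bash
python3 - <<'E'
from h import *
from workcell import bot
s=bot.read_state()
print(s["tool_pos"],s["q"]);print(plan(s,(.628,.185,.20),57.6))
E
```

```text
[ 0.16995344 -0.65253412  0.23005265] [-1.35291586e+00  2.64685914e-01  1.60529010e+00 -5.06906823e-05
  1.27372846e+00 -3.69104989e-02]
(array([ 1.309, -1.39 ,  0.063]), array([-0.004, -0.002, -1.433]))
```

Call:
step_arm(
  series=[
    {"grip":-1.0,"x":0.1,"y":-0.1,"z":-0.078,"ax":0.0,"ay":0.0,"az":-0.1},
  ],
)

```text
time: 0.2
tool_pos: [0.1896, -0.6154, 0.2493]
tcp_rot: [-3.097, -0.475, 0.004]
wrist_force: [1.1, 0.8, -0.6]
width: 1.001
grip_force: 0.0
```

```bash
python3 - <<'E'
from h import *
from workcell import bot
s=bot.read_state()
print(plan(s,(.42,-.22,.27),36))
E
```

```text
(array([ 0.677, -0.616, -0.037]), array([-0.017, -0.   , -0.618]))
```

Call:
step_arm(
  series=[
    {"grip":-1.0,"x":0.68,"y":-0.62,"z":-0.04,"ax":0.0,"ay":0.0,"az":-0.62},
    {"grip":-1.0,"x":0.68,"y":-0.62,"z":-0.04,"ax":0.0,"ay":0.0,"az":-0.62},
    {"grip":-1.0,"x":0.68,"y":-0.62,"z":-0.04,"ax":0.0,"ay":0.0,"az":-0.62},
    {"grip":-1.0,"x":0.68,"y":-0.62,"z":-0.04,"ax":0.0,"ay":0.0,"az":-0.62},
    {"grip":-1.0,"x":0.68,"y":-0.62,"z":-0.04,"ax":0.0,"ay":0.0,"az":-0.62},
    {"grip":-1.0,"x":0.68,"y":-0.62,"z":-0.04,"ax":0.0,"ay":0.0,"az":-0.62},
    {"grip":-1.0,"x":0.68,"y":-0.62,"z":-0.04,"ax":0.0,"ay":0.0,"az":-0.62},
    {"grip":-1.0,"x":0.68,"y":-0.62,"z":-0.04,"ax":0.0,"ay":0.0,"az":-0.62},
    {"grip":-1.0,"x":0.68,"y":-0.62,"z":-0.04,"ax":0.0,"ay":0.0,"az":-0.62},
    {"grip":-1.0,"x":0.68,"y":-0.62,"z":-0.04,"ax":0.0,"ay":0.0,"az":-0.62},
    {"grip":-1.0,"x":0.68,"y":-0.62,"z":-0.04,"ax":0.0,"ay":0.0,"az":-0.62},
  ],
)

```text
time: 1.3
tool_pos: [0.4231, -0.2157, 0.2752]
tcp_rot: [-2.984, -0.982, 0.001]
wrist_force: [0.3, -0.5, 0.7]
width: 0.999
grip_force: 0.0
```

```bash
python3 - <<'E'
from h import *
from workcell import bot
s=bot.read_state()
print(s["tool_pos"],s["q"]);print(plan(s,(.628,.185,.20),57.6))
E
```

```text
[ 0.42311669 -0.21567733  0.27521418] [-5.23684347e-01 -1.47816201e-01  1.95743997e+00 -2.46009124e-04
  1.33232800e+00  4.11410042e-01]
(array([ 0.806, -0.401,  0.15 ]), array([-0.001,  0.001, -0.706]))
```

Call:
step_arm(
  series=[
    {"grip":-1.0,"x":0.81,"y":-0.4,"z":0.15,"ax":0.0,"ay":0.0,"az":-0.71},
    {"grip":-1.0,"x":0.81,"y":-0.4,"z":0.15,"ax":0.0,"ay":0.0,"az":-0.71},
    {"grip":-1.0,"x":0.81,"y":-0.4,"z":0.15,"ax":0.0,"ay":0.0,"az":-0.71},
    {"grip":-1.0,"x":0.81,"y":-0.4,"z":0.15,"ax":0.0,"ay":0.0,"az":-0.71},
    {"grip":-1.0,"x":0.81,"y":-0.4,"z":0.15,"ax":0.0,"ay":0.0,"az":-0.71},
    {"grip":-1.0,"x":0.81,"y":-0.4,"z":0.15,"ax":0.0,"ay":0.0,"az":-0.71},
    {"grip":-1.0,"x":0.81,"y":-0.4,"z":0.15,"ax":0.0,"ay":0.0,"az":-0.71},
    {"grip":-1.0,"x":0.81,"y":-0.4,"z":0.15,"ax":0.0,"ay":0.0,"az":-0.71},
    {"grip":-1.0,"x":0.81,"y":-0.4,"z":0.15,"ax":0.0,"ay":0.0,"az":-0.71},
    {"grip":-1.0,"x":0.81,"y":-0.4,"z":0.15,"ax":0.0,"ay":0.0,"az":-0.71},
    {"grip":-1.0,"x":0.81,"y":-0.4,"z":0.15,"ax":0.0,"ay":0.0,"az":-0.71},
    {"grip":-1.0,"x":0.81,"y":-0.4,"z":0.15,"ax":0.0,"ay":0.0,"az":-0.71},
  ],
)

```text
time: 2.5
tool_pos: [0.6313, 0.1812, 0.1999]
tcp_rot: [2.755, 1.509, -0.003]
wrist_force: [-0.1, -0.1, -0.1]
width: 0.998
grip_force: 0.0
```

```bash
python3 - <<'E'
from h import *
from workcell import bot,imaging
c=imaging.read_camera("wrist");D["wrist"]=c;pickle.dump(D,open("cams.pkl","wb"))
cv2.imwrite("pics/w1.png",cv2.cvtColor(c["img"],cv2.COLOR_RGB2BGR))
s=bot.read_state()
print(s["tool_pos"],s["q"])
C,S=np.cos(1.005),np.sin(1.005)
M=np.array([[.628+C*a-S*b,.185+S*a+C*b,.017] for a,b in [(-.024,-.013),(-.024,.013),(.021,.013),(.021,-.013)]]);print(proj(c,M))
E
```

```text
[0.63122172 0.18104586 0.2004152 ] [ 2.41837748e-01  2.50014118e-01  1.67889110e+00 -8.97200117e-04
  1.21342707e+00  8.11306337e-01]
[[259.75424283 189.2584797 ]
 [239.44179061 189.33291673]
 [238.68758914 154.30592527]
 [259.84553565 154.22443197]]
```

View pics/w1.png

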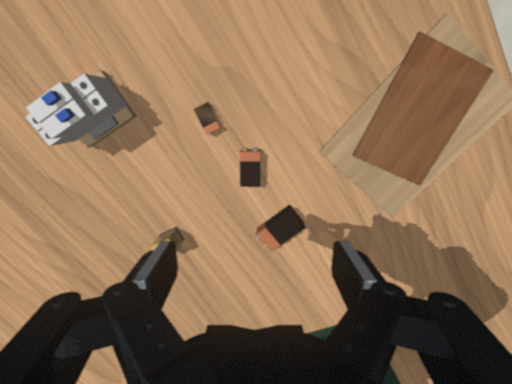

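The wrist view shows the middle battery at (250,168), square to the fingers and about 3 px further toward its copper end than predicted. The small one is at (207,118), the large one at (281,228) and the relay at (170,240), all clear of the fingers. I'll correct and descend.

```bash
python3 - <<'E'
from h import *
from workcell import bot
s=bot.read_state()
for z in (.06,.003): print(plan(s,(.629,.1865,z),57.6))
E
```

```text
(array([ 0.007, -0.01 ,  0.281]), array([ 0.   ,  0.002, -0.007]))
(array([ 0.007, -0.01 ,  0.395]), array([ 0.   ,  0.002, -0.007]))
```

Call:
step_arm(
  series=[
    {"grip":-0.3,"x":0.007,"y":-0.01,"z":0.1,"ax":0.0,"ay":0.0,"az":-0.007},
    {"grip":-0.3,"x":0.007,"y":-0.01,"z":0.2,"ax":0.0,"ay":0.0,"az":-0.007},
    {"grip":-0.3,"x":0.007,"y":-0.01,"z":0.28,"ax":0.0,"ay":0.0,"az":-0.007},
    {"grip":-0.3,"x":0.007,"y":-0.01,"z":0.33,"ax":0.0,"ay":0.0,"az":-0.007},
    {"grip":-0.3,"x":0.007,"y":-0.01,"z":0.37,"ax":0.0,"ay":0.0,"az":-0.007},
    {"grip":-0.3,"x":0.007,"y":-0.01,"z":0.395,"ax":0.0,"ay":0.0,"az":-0.007},
    {"grip":-0.3,"x":0.007,"y":-0.01,"z":0.395,"ax":0.0,"ay":0.0,"az":-0.007},
  ],
  force=30,
)

```text
time: 3.25
tool_pos: [0.6275, 0.1872, 0.0015]
tcp_rot: [-2.752, -1.514, 0.005]
wrist_force: [-0.6, -0.4, 0.1]
width: 0.648
grip_force: 0.0
```

Call:
step_arm(
  series=[
    {"grip":1.0,"x":0.0,"y":0.0,"z":0.0,"ax":0.0,"ay":0.0,"az":0.0},
    {"grip":1.0,"x":0.0,"y":0.0,"z":0.0,"ax":0.0,"ay":0.0,"az":0.0},
    {"grip":1.0,"x":0.0,"y":0.0,"z":0.0,"ax":0.0,"ay":0.0,"az":0.0},
    {"grip":1.0,"x":0.0,"y":0.0,"z":0.0,"ax":0.0,"ay":0.0,"az":0.0},
    {"grip":1.0,"x":0.0,"y":0.0,"z":0.0,"ax":0.0,"ay":0.0,"az":0.0},
    {"grip":1.0,"x":0.0,"y":0.0,"z":0.0,"ax":0.0,"ay":0.0,"az":0.0},
    {"grip":1.0,"x":0.0,"y":0.0,"z":0.0,"ax":0.0,"ay":0.0,"az":0.0},
    {"grip":1.0,"x":0.0,"y":0.0,"z":0.0,"ax":0.0,"ay":0.0,"az":0.0},
  ],
)

```text
time: 4.05
tool_pos: [0.6307, 0.1894, 0.0051]
tcp_rot: [2.75, 1.516, 0.005]
wrist_force: [0.3, -1.3, 6.0]
width: 0.296
grip_force: 30.2
```

Call:
step_arm(
  series=[
    {"grip":1.0,"x":0.0,"y":0.0,"z":-0.04,"ax":0.0,"ay":0.0,"az":0.0},
    {"grip":1.0,"x":0.0,"y":0.0,"z":-0.14,"ax":0.0,"ay":0.0,"az":0.0},
    {"grip":1.0,"x":0.0,"y":0.0,"z":-0.24,"ax":0.0,"ay":0.0,"az":0.0},
    {"grip":1.0,"x":0.0,"y":0.0,"z":-0.34,"ax":0.0,"ay":0.0,"az":0.0},
    {"grip":1.0,"x":0.0,"y":0.0,"z":-0.44,"ax":0.0,"ay":0.0,"az":0.0},
    {"grip":1.0,"x":0.0,"y":0.0,"z":-0.53,"ax":0.0,"ay":0.0,"az":0.0},
    {"grip":1.0,"x":0.0,"y":0.0,"z":-0.53,"ax":0.0,"ay":0.0,"az":0.0},
  ],
)

```text
time: 4.75
tool_pos: [0.6332, 0.1905, 0.2784]
tcp_rot: [2.748, 1.515, 0.025]
wrist_force: [0.7, 0.1, 0.7]
width: 0.298
grip_force: 29.7
```

```bash
python3 - <<'E'
from h import *
from workcell import bot
s=bot.read_state();print(s["tool_pos"],s["width"],s["grip_force"],s["wrist_force"])
B=[.5467,-.1669,-.2206];C,S=np.cos(B[2]),np.sin(B[2]);x,y=-.005,0
p=(B[0]+C*x-S*y,B[1]+S*x+C*y);print(p)
print(plan(s,(*p,.25),28),plan(s,(*p,.25),-12.6))
E
```

```text
[0.63318419 0.19047225 0.27838597] 0.2977205633105449 29.698339998722076 [0.69135085 0.09799412 0.69749325]
(np.float64(0.5418211683204845), np.float64(-0.16580592438882996))
(array([-0.701,  0.225,  0.051]), array([ 0.015, -0.028,  0.991])) (array([-0.701,  0.225,  0.051]), array([ 0.004, -0.033,  2.344]))
```

Call:
step_arm(
  series=[
    {"grip":1.0,"x":-0.1,"y":0.03,"z":0.02,"ax":0.0,"ay":0.0,"az":0.15},
    {"grip":1.0,"x":-0.2,"y":0.06,"z":0.02,"ax":0.0,"ay":0.0,"az":0.35},
    {"grip":1.0,"x":-0.29,"y":0.09,"z":0.02,"ax":0.0,"ay":0.0,"az":0.5},
    {"grip":1.0,"x":-0.38,"y":0.12,"z":0.02,"ax":0.0,"ay":0.0,"az":0.6},
    {"grip":1.0,"x":-0.47,"y":0.15,"z":0.02,"ax":0.0,"ay":0.0,"az":0.7},
    {"grip":1.0,"x":-0.56,"y":0.18,"z":0.02,"ax":0.0,"ay":0.0,"az":0.8},
    {"grip":1.0,"x":-0.64,"y":0.21,"z":0.02,"ax":0.0,"ay":0.0,"az":0.9},
    {"grip":1.0,"x":-0.7,"y":0.225,"z":0.02,"ax":0.0,"ay":0.0,"az":1.0},
    {"grip":1.0,"x":-0.7,"y":0.225,"z":0.02,"ax":0.0,"ay":0.0,"az":1.0},
    {"grip":1.0,"x":-0.7,"y":0.225,"z":0.02,"ax":0.0,"ay":0.0,"az":1.0},
  ],
)

```text
time: 5.75
tool_pos: [0.5367, -0.1671, 0.2575]
tcp_rot: [-3.05, -0.75, 0.0]
wrist_force: [-0.1, 0.2, 0.4]
width: 0.292
grip_force: 29.7
```

Call:
step_arm(
  series=[
    {"grip":1.0,"x":0.0,"y":0.0,"z":0.0,"ax":0.0,"ay":0.0,"az":1.0},
    {"grip":1.0,"x":0.0,"y":0.0,"z":0.0,"ax":0.0,"ay":0.0,"az":1.0},
    {"grip":1.0,"x":0.0,"y":0.0,"z":0.0,"ax":0.0,"ay":0.0,"az":1.0},
    {"grip":1.0,"x":0.0,"y":0.0,"z":0.0,"ax":0.0,"ay":0.0,"az":1.0},
    {"grip":1.0,"x":0.0,"y":0.0,"z":0.0,"ax":0.0,"ay":0.0,"az":1.0},
    {"grip":1.0,"x":0.0,"y":0.0,"z":0.0,"ax":0.0,"ay":0.0,"az":1.0},
  ],
)

```text
time: 6.35
tool_pos: [0.5374, -0.1656, 0.2578]
tcp_rot: [-3.141, 0.057, 0.0]
wrist_force: [0.0, 0.3, -1.2]
width: 0.297
grip_force: 29.7
```

```bash
python3 - <<'E'
from h import *
from workcell import bot,imaging
s=bot.read_state();print(s["tool_pos"],s["tcp_rot"],s["width"],s["q"])
for z in (.20,.175): print(plan(s,(.542,-.166,z),-12.6))
c=imaging.read_camera("scene");i=cv2.cvtColor(c["img"],cv2.COLOR_RGB2BGR)
cv2.imwrite("pics/s2.png",cv2.resize(i[20:220,100:340],(720,600)))
E
```

```text
[ 0.53739787 -0.16561604  0.2577558 ] [-3.14065412e+00  5.67348554e-02  2.71309081e-04] 0.29667994027362116 [-3.43455216e-01  3.55204988e-02  1.81564959e+00  3.62662227e-04
  1.29072248e+00  1.26336620e+00]
(array([0.009, 0.   , 0.116]), array([-0.001,  0.   ,  0.351]))
(array([0.009, 0.001, 0.166]), array([-0.001,  0.   ,  0.351]))
```

View pics/s2.png

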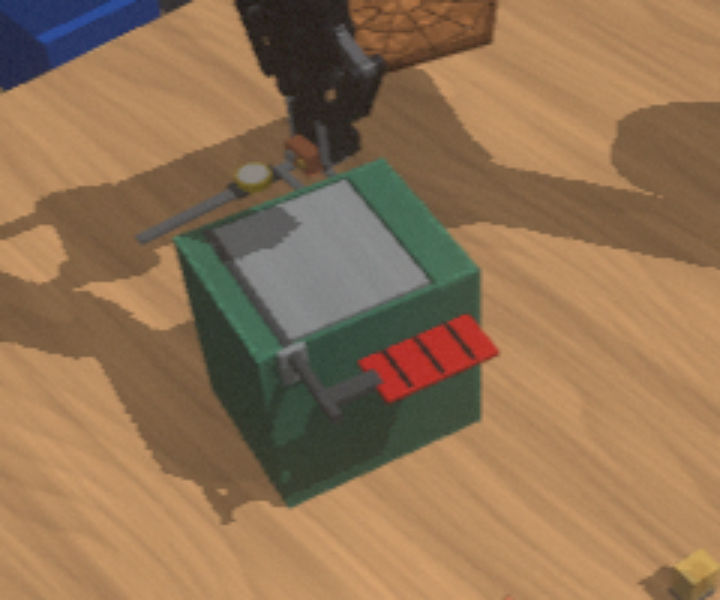

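The scene crop shows the battery held at (302,155), above the shut flap centred near (320,260), with the relay at (690,575) undisturbed. I'll lower it.

Call:
step_arm(
  series=[
    {"grip":1.0,"x":0.009,"y":0.0,"z":0.06,"ax":0.0,"ay":0.0,"az":0.2},
    {"grip":1.0,"x":0.009,"y":0.0,"z":0.11,"ax":0.0,"ay":0.0,"az":0.35},
    {"grip":1.0,"x":0.009,"y":0.0,"z":0.135,"ax":0.0,"ay":0.0,"az":0.35},
    {"grip":1.0,"x":0.009,"y":0.0,"z":0.15,"ax":0.0,"ay":0.0,"az":0.35},
    {"grip":1.0,"x":0.009,"y":0.0,"z":0.158,"ax":0.0,"ay":0.0,"az":0.35},
    {"grip":1.0,"x":0.009,"y":0.0,"z":0.162,"ax":0.0,"ay":0.0,"az":0.35},
    {"grip":1.0,"x":0.009,"y":0.0,"z":0.162,"ax":0.0,"ay":0.0,"az":0.35},
    {"grip":1.0,"x":0.009,"y":0.0,"z":0.162,"ax":0.0,"ay":0.0,"az":0.35},
  ],
)

```text
time: 7.2
tool_pos: [0.5423, -0.1673, 0.178]
tcp_rot: [3.122, -0.349, 0.003]
wrist_force: [-0.4, -0.2, -0.9]
width: 0.296
grip_force: 29.7
```

Call:
step_arm(
  series=[
    {"grip":1.0,"x":0.0,"y":0.0,"z":0.002,"ax":0.0,"ay":0.0,"az":0.0},
    {"grip":1.0,"x":0.0,"y":0.0,"z":0.004,"ax":0.0,"ay":0.0,"az":0.0},
    {"grip":1.0,"x":0.0,"y":0.0,"z":0.005,"ax":0.0,"ay":0.0,"az":0.0},
  ],
)

```text
time: 7.5
tool_pos: [0.5419, -0.1672, 0.1751]
tcp_rot: [3.122, -0.35, 0.001]
wrist_force: [-2.0, 0.8, 4.7]
width: 0.294
grip_force: 30.2
```

Contact force has appeared, so I'll open slowly and retreat.

Call:
step_arm(
  series=[
    {"grip":0.2,"x":0.0,"y":0.0,"z":0.0,"ax":0.0,"ay":0.0,"az":0.0},
    {"grip":0.0,"x":0.0,"y":0.0,"z":0.0,"ax":0.0,"ay":0.0,"az":0.0},
    {"grip":-0.2,"x":0.0,"y":0.0,"z":0.0,"ax":0.0,"ay":0.0,"az":0.0},
    {"grip":-0.2,"x":0.0,"y":0.0,"z":0.0,"ax":0.0,"ay":0.0,"az":0.0},
    {"grip":-0.2,"x":0.0,"y":0.0,"z":-0.03,"ax":0.0,"ay":0.0,"az":0.0},
    {"grip":-0.2,"x":0.0,"y":0.0,"z":-0.09,"ax":0.0,"ay":0.0,"az":0.0},
    {"grip":-0.2,"x":0.0,"y":0.0,"z":-0.16,"ax":0.0,"ay":0.0,"az":0.0},
    {"grip":1.0,"x":0.0,"y":0.0,"z":-0.16,"ax":0.0,"ay":0.0,"az":0.0},
  ],
)

```text
time: 8.3
tool_pos: [0.5452, -0.1683, 0.262]
tcp_rot: [3.119, -0.35, 0.018]
wrist_force: [0.6, -0.0, 0.2]
width: 0.444
grip_force: 0.0
```

```bash
python3 - <<'E'
from h import *
from workcell import bot,imaging
s=bot.read_state();print(s["tool_pos"],s["width"])
print(plan(s,(.575,-.040,.25),-12.6))
c=imaging.read_camera("scene");i=cv2.cvtColor(c["img"],cv2.COLOR_RGB2BGR)
cv2.imwrite("pics/s3.png",cv2.resize(i[20:220,100:340],(720,600)))
E
```

```text
[ 0.54516946 -0.16832144  0.26201368] 0.44400571139142
(array([ 0.001, -0.264,  0.024]), array([ 0.003, -0.022, -0.006]))
```

View pics/s3.png

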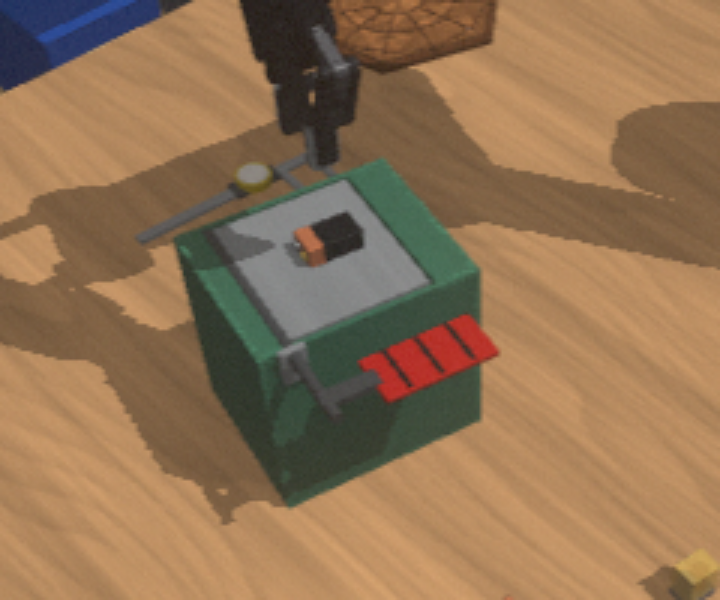

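The battery lies on the shut flap at about (330,240) in the crop, and the gripper is clear. Next I'll shut the fingers and go above the press point.

Call:
step_arm(
  series=[
    {"grip":1.0,"x":0.0,"y":-0.09,"z":0.02,"ax":0.0,"ay":0.0,"az":0.0},
    {"grip":1.0,"x":0.0,"y":-0.18,"z":0.02,"ax":0.0,"ay":0.0,"az":0.0},
    {"grip":1.0,"x":0.0,"y":-0.265,"z":0.03,"ax":0.0,"ay":0.0,"az":0.0},
    {"grip":1.0,"x":0.0,"y":-0.265,"z":0.08,"ax":0.0,"ay":0.0,"az":0.0},
    {"grip":1.0,"x":0.0,"y":-0.265,"z":0.13,"ax":0.0,"ay":0.0,"az":0.0},
    {"grip":1.0,"x":0.0,"y":-0.265,"z":0.13,"ax":0.0,"ay":0.0,"az":0.0},
    {"grip":1.0,"x":0.0,"y":-0.265,"z":0.13,"ax":0.0,"ay":0.0,"az":0.0},
  ],
)

```text
time: 9.05
tool_pos: [0.5701, -0.0378, 0.1887]
tcp_rot: [-3.122, 0.35, 0.004]
wrist_force: [-0.5, -0.8, 1.5]
width: -0.002
grip_force: 0.0
```

```bash
python3 - <<'E'
from h import *
from workcell import bot,imaging
s=bot.read_state();print(s["tool_pos"],s["width"],s["wrist_force"])
print(plan(s,(.575,-.040,.172),-12.6))
c=imaging.read_camera("scene");i=cv2.cvtColor(c["img"],cv2.COLOR_RGB2BGR)
cv2.imwrite("pics/s4.png",cv2.resize(i[20:220,100:340],(720,600)))
E
```

```text
[ 0.57013504 -0.03777027  0.1886989 ] -0.0017482817670402173 [-0.46468332 -0.8404486   1.46435235]
(array([0.011, 0.002, 0.033]), array([ 0.   ,  0.005, -0.006]))
```

View pics/s4.png

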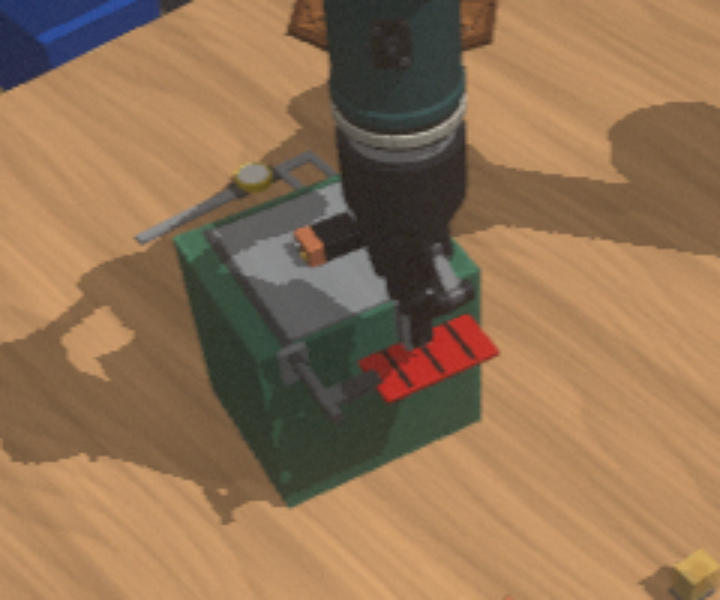

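The crop shows the shut fingertips at about (415,340) over the paddle, with the battery still on the flap at (315,240). Now pressing.

Call:
step_arm(
  series=[
    {"grip":1.0,"x":0.01,"y":0.0,"z":0.015,"ax":0.0,"ay":0.0,"az":0.0},
    {"grip":1.0,"x":0.01,"y":0.0,"z":0.03,"ax":0.0,"ay":0.0,"az":0.0},
    {"grip":1.0,"x":0.01,"y":0.0,"z":0.04,"ax":0.0,"ay":0.0,"az":0.0},
    {"grip":1.0,"x":0.01,"y":0.0,"z":0.05,"ax":0.0,"ay":0.0,"az":0.0},
    {"grip":1.0,"x":0.01,"y":0.0,"z":0.06,"ax":0.0,"ay":0.0,"az":0.0},
    {"grip":1.0,"x":0.01,"y":0.0,"z":0.07,"ax":0.0,"ay":0.0,"az":0.0},
    {"grip":1.0,"x":0.01,"y":0.0,"z":0.08,"ax":0.0,"ay":0.0,"az":0.0},
    {"grip":1.0,"x":0.01,"y":0.0,"z":0.09,"ax":0.0,"ay":0.0,"az":0.0},
    {"grip":1.0,"x":0.01,"y":0.0,"z":0.1,"ax":0.0,"ay":0.0,"az":0.0},
    {"grip":1.0,"x":0.01,"y":0.0,"z":0.11,"ax":0.0,"ay":0.0,"az":0.0},
    {"grip":1.0,"x":0.01,"y":0.0,"z":0.12,"ax":0.0,"ay":0.0,"az":0.0},
    {"grip":1.0,"x":0.01,"y":0.0,"z":0.13,"ax":0.0,"ay":0.0,"az":0.0},
  ],
)

```text
time: 10.3
tool_pos: [0.5778, -0.0391, 0.1262]
tcp_rot: [-3.122, 0.35, -0.007]
wrist_force: [-0.4, -0.1, 8.5]
width: -0.001
grip_force: 3.3
```

Call:
step_arm(
  series=[
    {"grip":1.0,"x":0.0,"y":0.0,"z":0.005,"ax":0.0,"ay":0.0,"az":0.0},
    {"grip":1.0,"x":0.0,"y":0.0,"z":0.008,"ax":0.0,"ay":0.0,"az":0.0},
    {"grip":1.0,"x":0.0,"y":0.0,"z":0.008,"ax":0.0,"ay":0.0,"az":0.0},
  ],
)

```text
time: 10.6
tool_pos: [0.577, -0.0389, 0.1217]
tcp_rot: [-3.122, 0.35, -0.004]
wrist_force: [-2.4, 0.7, 7.8]
width: -0.002
grip_force: 3.5
```

```bash
python3 - <<'E'
from h import *
from workcell import bot,imaging
s=bot.read_state();print(s["tool_pos"],s["wrist_force"])
c=imaging.read_camera("scene");i=cv2.cvtColor(c["img"],cv2.COLOR_RGB2BGR)
t=cv2.cvtColor(imaging.read_camera("top")["img"],cv2.COLOR_RGB2BGR)
a=cv2.resize(i[20:220,130:300],(400,470));b=cv2.resize(t[150:268,280:430],(400,470))
cv2.imwrite("pics/s5.png",np.hstack([a,b]))
E
```

```text
[ 0.57699564 -0.03892242  0.12171677] [-2.35249035  0.66336078  7.83866292]
```

View pics/s5.png

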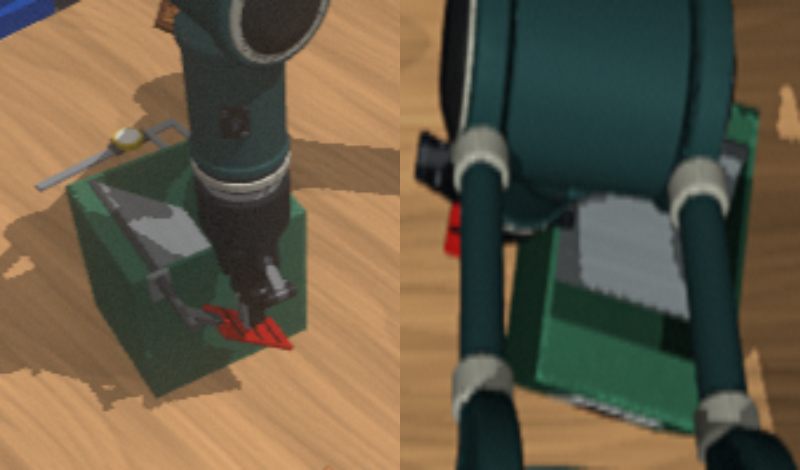

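The battery has left the flap, which is tipped steeply. I'll push a little further to be sure, hold, and then ease up slowly.

Call:
step_arm(
  series=[
    {"grip":1.0,"x":0.0,"y":0.0,"z":0.005,"ax":0.0,"ay":0.0,"az":0.0},
    {"grip":1.0,"x":0.0,"y":0.0,"z":0.01,"ax":0.0,"ay":0.0,"az":0.0},
    {"grip":1.0,"x":0.0,"y":0.0,"z":0.01,"ax":0.0,"ay":0.0,"az":0.0},
    {"grip":1.0,"x":0.0,"y":0.0,"z":0.01,"ax":0.0,"ay":0.0,"az":0.0},
    {"grip":1.0,"x":0.0,"y":0.0,"z":0.01,"ax":0.0,"ay":0.0,"az":0.0},
    {"grip":1.0,"x":0.0,"y":0.0,"z":0.01,"ax":0.0,"ay":0.0,"az":0.0},
    {"grip":1.0,"x":0.0,"y":0.0,"z":0.01,"ax":0.0,"ay":0.0,"az":0.0},
    {"grip":1.0,"x":0.0,"y":0.0,"z":0.01,"ax":0.0,"ay":0.0,"az":0.0},
  ],
)

```text
time: 11.5
tool_pos: [0.5768, -0.0389, 0.1168]
tcp_rot: [-3.122, 0.35, -0.004]
wrist_force: [-1.1, 0.7, 8.6]
width: 0.001
grip_force: 3.5
```

Call:
step_arm(
  series=[
    {"grip":1.0,"x":0.0,"y":0.0,"z":-0.003,"ax":0.0,"ay":0.0,"az":0.0},
    {"grip":1.0,"x":0.0,"y":0.0,"z":-0.008,"ax":0.0,"ay":0.0,"az":0.0},
    {"grip":1.0,"x":0.0,"y":0.0,"z":-0.013,"ax":0.0,"ay":0.0,"az":0.0},
    {"grip":1.0,"x":0.0,"y":0.0,"z":-0.018,"ax":0.0,"ay":0.0,"az":0.0},
    {"grip":1.0,"x":0.0,"y":0.0,"z":-0.023,"ax":0.0,"ay":0.0,"az":0.0},
    {"grip":1.0,"x":0.0,"y":0.0,"z":-0.028,"ax":0.0,"ay":0.0,"az":0.0},
    {"grip":1.0,"x":0.0,"y":0.0,"z":-0.033,"ax":0.0,"ay":0.0,"az":0.0},
    {"grip":1.0,"x":0.0,"y":0.0,"z":-0.038,"ax":0.0,"ay":0.0,"az":0.0},
    {"grip":1.0,"x":0.0,"y":0.0,"z":-0.043,"ax":0.0,"ay":0.0,"az":0.0},
    {"grip":1.0,"x":0.0,"y":0.0,"z":-0.048,"ax":0.0,"ay":0.0,"az":0.0},
    {"grip":1.0,"x":0.0,"y":0.0,"z":-0.053,"ax":0.0,"ay":0.0,"az":0.0},
    {"grip":1.0,"x":0.0,"y":0.0,"z":-0.058,"ax":0.0,"ay":0.0,"az":0.0},
  ],
)

```text
time: 12.7
tool_pos: [0.5724, -0.0382, 0.1428]
tcp_rot: [-3.121, 0.35, 0.012]
wrist_force: [-7.1, 1.9, 3.4]
width: 0.003
grip_force: 3.1
```

Call:
step_arm(
  series=[
    {"grip":1.0,"x":0.0,"y":0.0,"z":-0.004,"ax":0.0,"ay":0.0,"az":0.0},
    {"grip":1.0,"x":0.0,"y":0.0,"z":-0.008,"ax":0.0,"ay":0.0,"az":0.0},
    {"grip":1.0,"x":0.0,"y":0.0,"z":-0.012,"ax":0.0,"ay":0.0,"az":0.0},
    {"grip":1.0,"x":0.0,"y":0.0,"z":-0.016,"ax":0.0,"ay":0.0,"az":0.0},
    {"grip":1.0,"x":0.0,"y":0.0,"z":-0.02,"ax":0.0,"ay":0.0,"az":0.0},
    {"grip":1.0,"x":0.0,"y":0.0,"z":-0.024,"ax":0.0,"ay":0.0,"az":0.0},
    {"grip":1.0,"x":0.0,"y":0.0,"z":-0.028,"ax":0.0,"ay":0.0,"az":0.0},
    {"grip":1.0,"x":0.0,"y":0.0,"z":-0.032,"ax":0.0,"ay":0.0,"az":0.0},
    {"grip":1.0,"x":0.0,"y":0.0,"z":-0.036,"ax":0.0,"ay":0.0,"az":0.0},
    {"grip":1.0,"x":0.0,"y":0.0,"z":-0.04,"ax":0.0,"ay":0.0,"az":0.0},
  ],
)

```text
time: 13.7
tool_pos: [0.5748, -0.0387, 0.1641]
tcp_rot: [-3.122, 0.35, 0.003]
wrist_force: [-5.2, 1.3, 4.4]
width: -0.001
grip_force: 2.5
```

Still in contact, about 6 mm from shut.

Call:
step_arm(
  series=[
    {"grip":1.0,"x":0.0,"y":0.0,"z":-0.003,"ax":0.0,"ay":0.0,"az":0.0},
    {"grip":1.0,"x":0.0,"y":0.0,"z":-0.006,"ax":0.0,"ay":0.0,"az":0.0},
    {"grip":1.0,"x":0.0,"y":0.0,"z":-0.009,"ax":0.0,"ay":0.0,"az":0.0},
    {"grip":1.0,"x":0.0,"y":0.0,"z":-0.012,"ax":0.0,"ay":0.0,"az":0.0},
    {"grip":1.0,"x":0.0,"y":0.0,"z":-0.015,"ax":0.0,"ay":0.0,"az":0.0},
    {"grip":1.0,"x":0.0,"y":0.0,"z":-0.018,"ax":0.0,"ay":0.0,"az":0.0},
    {"grip":1.0,"x":0.0,"y":0.0,"z":-0.022,"ax":0.0,"ay":0.0,"az":0.0},
    {"grip":1.0,"x":0.0,"y":0.0,"z":-0.026,"ax":0.0,"ay":0.0,"az":0.0},
    {"grip":1.0,"x":0.0,"y":0.0,"z":-0.03,"ax":0.0,"ay":0.0,"az":0.0},
  ],
)

```text
time: 14.6
tool_pos: [0.5759, -0.039, 0.1795]
tcp_rot: [3.122, -0.35, 0.0]
wrist_force: [-0.1, 0.2, 0.4]
width: -0.001
grip_force: 0.0
```

Call:
step_arm(
  series=[
    {"grip":1.0,"x":0.0,"y":-0.0,"z":-0.05,"ax":0.0,"ay":0.0,"az":0.0},
    {"grip":1.0,"x":0.0,"y":-0.05,"z":-0.12,"ax":0.0,"ay":0.0,"az":0.0},
    {"grip":1.0,"x":0.0,"y":-0.15,"z":-0.16,"ax":0.0,"ay":0.0,"az":0.0},
    {"grip":1.0,"x":0.0,"y":-0.25,"z":-0.16,"ax":0.0,"ay":0.0,"az":0.0},
    {"grip":1.0,"x":0.0,"y":-0.35,"z":-0.16,"ax":0.0,"ay":0.0,"az":0.0},
    {"grip":1.0,"x":0.0,"y":-0.45,"z":-0.16,"ax":0.0,"ay":0.0,"az":0.0},
    {"grip":1.0,"x":0.0,"y":-0.45,"z":-0.16,"ax":0.0,"ay":0.0,"az":0.0},
    {"grip":1.0,"x":0.0,"y":-0.45,"z":-0.16,"ax":0.0,"ay":0.0,"az":0.0},
  ],
)

```text
time: 15.4
tool_pos: [0.6256, 0.1818, 0.2591]
tcp_rot: [3.122, -0.345, -0.001]
wrist_force: [0.9, -0.6, 0.3]
width: 0.002
grip_force: 0.0
```

```bash
python3 - <<'E'
from h import *
from workcell import bot,imaging
s=bot.read_state();print(s["tool_pos"],s["wrist_force"])
i=cv2.cvtColor(imaging.read_camera("scene")["img"],cv2.COLOR_RGB2BGR)
t=cv2.cvtColor(imaging.read_camera("top")["img"],cv2.COLOR_RGB2BGR)
a=cv2.resize(i[20:320,130:350],(400,545));b=cv2.resize(t[140:290,160:430],(400,222))
b=np.vstack([b,np.zeros((323,400,3),np.uint8)])
cv2.imwrite("pics/s6.png",np.hstack([a,b]))
E
```

```text
[0.62555786 0.18184297 0.2590752 ] [ 0.87930686 -0.57698706  0.26387965]
```

View pics/s6.png

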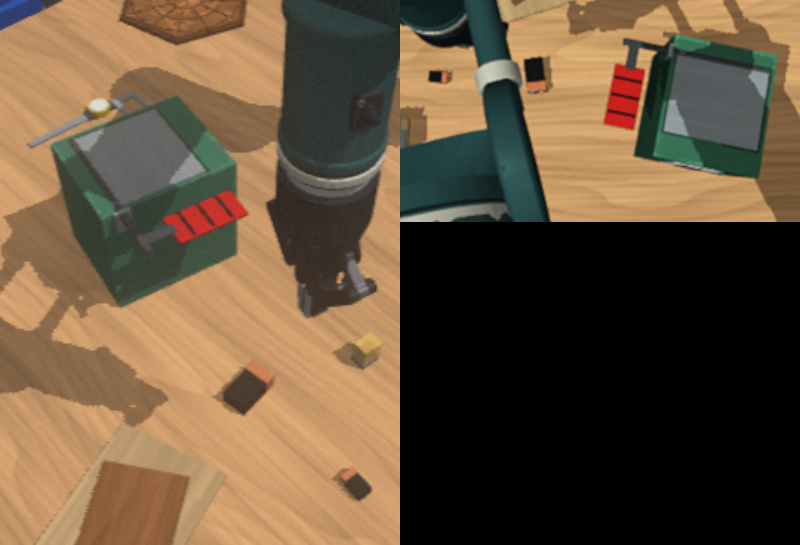

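The flap is shut and empty, with the paddle level at (205,217). The battery is nowhere outside the box, the relay is untouched at (368,350), and the arm is clear of everything. Handing in.

```bash
python3 -c "
from workcell import bot
print(bot.finish_job())"
```

```text
the job is handed in; nothing more can be done
None
```

I laid the middle-sized battery on the flap, tipped it into the box and eased the flap shut without touching the relay, then handed the job in at about 15.5 s; no verdict came back, and the final pictures show the flap shut and empty.

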